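# Build the test-sieve column on the shaker

### The job

Build the sieve column on the shaker, one part at a time from the bottom up: set the fine sieve on the receiver pan, then the medium sieve, then the coarse sieve, and close the column with the lid. Each part must be nested fully home, level, in the rim of the one below; leave the screw pot, the glass beaker and the powder jar where they stand.

Things in the scene. Friction and masses are not known exactly. Their poses are not given: they have to be found in the camera images.
- shaker: small grey square sieve shaker, 120 x 120 mm, top 30 above the bench, fixed; on a black disc (diameter 92, top at 36) in its middle stands the receiver pan, a steel cup fixed to it, outside diameter 58, bore 52, from 36 up to its open rim at 66. Origin: centre of the underside on the bench, z up through the pan's centre.
- pan_rim (a point): centre of the open rim of the receiver pan, 66 mm above the bench, where the fine sieve goes; z up.
- fine_sieve: The lowest sieve; dense fine mesh, wires 2 mm apart. Steel ring frame, outside diameter 58 mm (grip across it, within the upper 30, to clear the part below), bore 52, 42 tall, 0.11 kg. Its lowest 8 is a tapered skirt (diameter 39 to 45) that drops into the 52 bore of the part below till the frame rests on that rim: origin then 8 below the rim. Origin: centre of the underside, z up. Open rim 42 above it.
- medium_sieve: The sieve of middle height; wires 5.5 mm apart. Steel ring frame, outside diameter 58 mm (grip across it, within the upper 42, to clear the part below), bore 52, 54 tall, 0.14 kg. Its lowest 8 is a tapered skirt (diameter 39 to 45) that drops into the 52 bore of the part below till the frame rests on that rim: origin then 8 below the rim. Origin: centre of the underside, z up. Open rim 54 above it.
- coarse_sieve: The tallest sieve; a few thick wires 12 mm apart. Steel ring frame, outside diameter 58 mm (grip across it, within the upper 54, to clear the part below), bore 52, 66 tall, 0.17 kg. Its lowest 8 is a tapered skirt (diameter 39 to 45) that drops into the 52 bore of the part below till the frame rests on that rim: origin then 8 below the rim. Origin: centre of the underside, z up. Open rim 66 above it.
- sieve_lid: solid steel lid standing on its skirt (8 mm high, diameter 39 to 45): above that a disc of diameter 58 from 8 to 14, then an upright black cylindrical knob, diameter 22, from 14 to 44: grip it there. The skirt drops into the coarse sieve's 52 bore till the disc rests on the rim: origin then 8 below the rim. 0.10 kg. Origin: centre of the underside, z up.
- screw_pot: white plastic pot with a ribbed white lid and a small grey knob, diameter 73, 85 tall. Bystander, not part of the job, stands loose. Origin at the centre of its underside, z up. Sizes in mm.
- glass_beaker: clear glass beaker, diameter 75, 92 tall. Bystander, not part of the job, stands loose. Origin at the centre of its underside, z up. Sizes in mm.
- powder_jar: white jar with a lime-green lid, diameter 43, 74 tall. Bystander, not part of the job, stands loose. Origin at the centre of its underside, z up. Sizes in mm.

How it is judged:
By the outcome, as a careful person would: the job done as asked, in the order asked, and still so for the second after the job is handed in, with the robot touching nothing.
It also fails if it takes over 112 s, if anything falls off the work surface, if the arm or the gripper's body presses on something with over 40 N, if the wrist force passes 120 N, or if a joint passes its speed limit or range.

### The arm

A 6-joint arm with a two-finger parallel gripper is mounted at the origin on a cart in front of the work surface, level with it; the furniture and walls round the work are solid. World frame = base frame: x ahead of the robot, y to its left, z up, the work surface at z = 0. Lengths are in m, angles in rad, forces in N, time in s.
With the tool pointing down it reaches from about 0.375 to 0.9 m from the base axis. Payload 3.1 kg.
Tool frame: the origin (TCP) lies at the very end of the fingers, on their centre line; the grasp point (between the pads) lies 19 mm behind it; z points along the fingers, y is the line along which they close (so a half turn about z gives the same grasp; the last joint's range is limited). The gripper opens to 87 mm and grips with 3 to 60 N. Pads are 19 mm wide; open, the fingers measure 117 mm over their backs; the gripper's body (75 mm by 190 mm) begins 51 mm behind the grasp point.
Start: joints at [0.974, 0.527, 1.433, -0, 1.181, -0.178], TCP at [0.254, 0.571, 0.223] pointing down, gripper open.
Joint ranges: [-3.08, 3.08], [-0.75, 2.2], [0.22, 2.44], [-1.43, 4.57], [0, 2.65], [-2.85, 2.85]. Speed limits (rad/s): [2.79, 2.79, 3.14, 3.14, 3.14, 3.14].

### API

Orientations are given as a unit quaternion [x, y, z, w].
In Python, from rig import robot gives the robot as it stands. The module is installed in compiled form; this text tells all that it offers.
- The arm moves only by the tool servo_tool, never from a script. Its argument "rows" is one flat list of numbers, 5 for each row, row after row: the closure, from -1 (fully open) to 1 (shut), so that 0 is half open, then the shift along the tool's x, y, z in m, then the turn about the tool's z in degrees. A call has 1 to 5 rows; each row shifts and turns the commanded pose from where the row before left it, along the tool's axes as they then stand; what a row does not reach is not made up. A row lasts 1/12 s, in which the tool goes at most 41.7 mm and 7.16 degrees, less where a joint would pass 70% of its speed; a pose out of reach is approached as far as the arm can. A call with a gripper value outside its range is refused whole. The fingers move at their own pace and stop on an object; "newtons" is the grip in N (left out, the last holds). Time passes only in rows, so rows that do not move let the fingers close. It gives the time, the measured TCP pose, the force, the opening and the grip force at its end, in the units of the state.
- robot.get_obs(): the state, without advancing time (a new reading comes with each control period).
- robot.camera(name): name is "scene" or "top" or "wrist"; returns a dict with "pixels" (480x640x3 uint8, red, green, blue), "intrinsics" (3x3 intrinsics, pixels), "rvec" (rotation vector, rad) and "tvec" (3), from world to camera coordinates, as OpenCV has them; the wrist camera has in their place "mount" (4x4, takes a point from camera to tool coordinates, whose origin is the TCP and whose axes are the flange's). Camera axes: x right, y down, z forward; pixel columns grow to the right and rows downward; lengths in m; the calibration is good to about 2 mm. A picture is of the moment at which its call begins: read the wrist's pose just before it. There is no depth.
- robot.hand_in(): hands the job in; it is judged then, once.
Trained networks look in a picture, given as the dict that the camera call returned (one of the last four; its "shot" number tells which), for a name from the list of things; names that differ only in an ending like _2 or _b are one class to them, and where a whole thing is asked for, a point or a joint stands for the part that bears it (a point fixed in the world has none). Each returns a list of dicts, best first, with "score" (0 to 1); they miss things now and then, are a little off and sometimes report something else, mostly with a low value. They report only what shows in the picture. A call takes as long as a camera call.
- robot.spot_in(picture, query): "at" ([x, y, z] in m, in world coordinates, good to about 4 mm: the middle of the surface that is visible of it).
- robot.outline_of(picture, query): "region" (480x640 bool, what is visible of it).
- robot.place_of(picture, query): "at" ([x, y, z] in m, in world coordinates, good to about 4 mm: a listed point, or the origin of a listed thing).
The state is a dict: "time": time; "q": joint angles; "joint_velocities": joint speeds; "joint_torque": joint torques, N m; "position": TCP position; "tool_rot": TCP orientation; "ft_force": force on the tool from outside, world axes, zero at the start; "moment": the same for the moment, N m; "grip_width": finger opening in m; "grip_force": force on a finger pad.
Only numpy, scipy, OpenCV 4.12 (cv2) and the standard library are available. Lean on these libraries where they do the work, as an engineer would, in place of code of your own. Each camera call takes 0.05 s, during which the arm holds its last target. There are 200 camera calls.

## Working session

There is one attempt and no reset: what is moved stays moved. The work goes in short steps, Python scripts to look and compute and a tool call to move; the robot and the scene stay as the last step left them, time stands still between calls to the robot, and variables do not carry over. Pictures are saved under pics/ and viewed, at most 14 in all, crops included, and the job is handed in when it is done.

Besides the shell and the picture viewer there is one more tool, called after "Call:" by a JSON object that holds its "api" and its "payload", one argument or row to a line. servo_tool: Moves the arm, as the interface text tells. Its arguments: {"type":"object","properties":{"rows":{"type":"array","items":{"type":"number"}},"newtons":{"type":"number"}},"required":["rows"]}

```bash
mkdir -p pics; cat > h.py <<'E'
import numpy as np,cv2
from rig import robot
from scipy.spatial.transform import Rotation as R
def save(p,n): cv2.imwrite(f'pics/{n}.png',p['pixels'][:,:,::-1])
def proj(p,X): return cv2.projectPoints(np.float64([X]),p['rvec'],p['tvec'],p['intrinsics'],None)[0].ravel().round(0)
E
python3 - <<'E'
from h import *
o=robot.get_obs();print({k:np.round(v,3) for k,v in o.items()})
for c in ['top','scene']:
  p=robot.camera(c);save(p,c)
  for n in ['pan_rim','fine_sieve','medium_sieve','coarse_sieve','sieve_lid','screw_pot','glass_beaker','powder_jar']:
    r=robot.place_of(p,n)[:2]
    print(c,n,[(np.round(a['at'],3),round(a['score'],2),proj(p,a['at'])) for a in r])
E
```

```text
{'time': np.float64(0.0), 'q': array([ 0.973,  0.528,  1.434,  0.   ,  1.181, -0.179]), 'joint_velocities': array([-0.   ,  0.001, -0.001, -0.001,  0.002,  0.   ]), 'joint_torque': array([ -0.   , -44.005, -17.659,   0.063,   0.058,  -0.   ]), 'position': array([0.254, 0.57 , 0.222]), 'tool_rot': array([ 0.208,  0.978, -0.001, -0.   ]), 'ft_force': array([ 0.191, -0.467, -0.669]), 'moment': array([-0.014, -0.035, -0.005]), 'grip_force': np.float64(0.0), 'grip_width': np.float64(0.087)}
top pan_rim [(array([0.408, 0.011, 0.067]), 0.82, array([336., 270.]))]
top fine_sieve [(array([ 0.453,  0.352, -0.   ]), 0.95, array([201., 256.]))]
top medium_sieve [(array([ 0.374,  0.238, -0.   ]), 0.87, array([246., 286.])), (array([0.599, 0.035, 0.002]), 0.66, array([325., 198.]))]
top coarse_sieve [(array([ 0.517, -0.238, -0.003]), 0.9, array([432., 229.]))]
top sieve_lid [(array([ 0.524,  0.21 , -0.003]), 0.79, array([257., 228.]))]
top screw_pot [(array([ 0.383, -0.205,  0.003]), 0.66, array([421., 281.]))]
top glass_beaker [(array([0.599, 0.034, 0.001]), 0.83, array([326., 198.]))]
top powder_jar [(array([ 0.477, -0.321,  0.006]), 0.56, array([466., 243.]))]
scene pan_rim [(array([0.406, 0.005, 0.067]), 0.8, array([302., 259.])), (array([ 0.475, -0.321,  0.002]), 0.55, array([467., 317.]))]
scene fine_sieve []
scene medium_sieve [(array([0.368, 0.241, 0.002]), 0.45, array([204., 267.])), (array([ 0.411,  0.008, -0.   ]), 0.32, array([302., 287.]))]
scene coarse_sieve [(array([ 0.514, -0.243, -0.   ]), 0.56, array([435., 298.]))]
scene sieve_lid []
scene screw_pot [(array([ 0.378, -0.205, -0.003]), 0.92, array([389., 325.]))]
scene glass_beaker [(array([ 0.599,  0.036, -0.   ]), 0.59, array([336., 252.]))]
scene powder_jar [(array([ 0.474, -0.321,  0.001]), 0.7, array([467., 318.]))]
```

View pics/top.png

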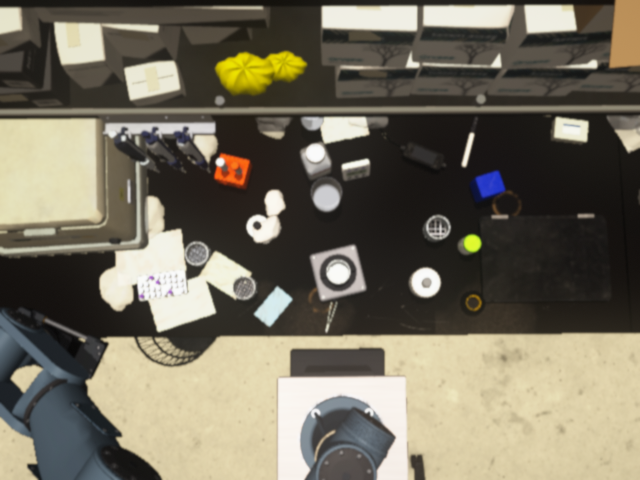

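View pics/scene.png

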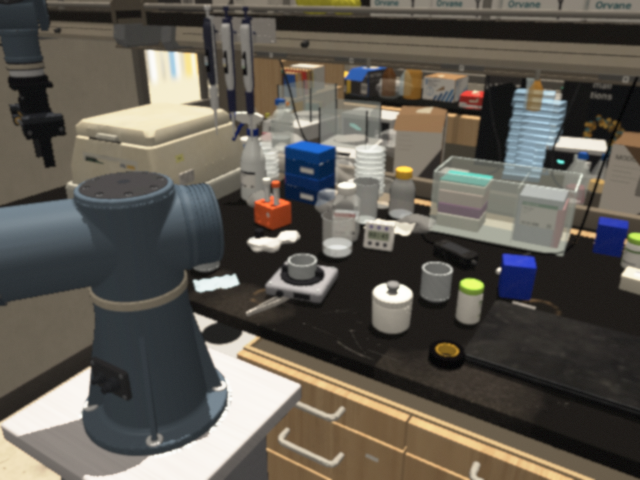

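The top view shows sieves at (197,254), (244,287) and (437,228), the pan at (338,272), and a possible lid at (264,228). In the scene view the arm hides the left-hand parts, so I'll look with the wrist camera.

Call:
{"api": "servo_tool", "payload": {
  "rows": [-1, -0.0266, -0.0188, -0.003, 0, -1, -0.0266, -0.0188, -0.003, 0, -1, -0.0266, -0.0188, -0.003, 0, -1, -0.0266, -0.0188, -0.003, 0, -1, -0.0266, -0.0188, -0.003, 0]
}}

```text
time: 1.32
position: [0.3379, 0.4298, 0.2378]
tool_rot: [0.208, 0.978, 0.0, 0.0]
ft_force: [0.5, -0.0, 0.0]
grip_width: 0.0872
grip_force: 0.0
```

Call:
{"api": "servo_tool", "payload": {
  "rows": [-1, -0.0266, -0.0188, -0.003, 0, -1, -0.0266, -0.0188, -0.003, 0, -1, -0.0266, -0.0188, -0.003, 0, -1, -0.0266, -0.0188, -0.003, 0, -1, -0.0266, -0.0188, -0.003, 0]
}}

```text
time: 1.73
position: [0.4213, 0.2897, 0.2529]
tool_rot: [0.208, 0.978, 0.0, 0.0]
ft_force: [-0.7, 0.7, -0.3]
grip_width: 0.0874
grip_force: 0.0
```

```bash
cat >> h.py <<'E'
def wrist():
    o=robot.get_obs();p=robot.camera('wrist')
    T=np.eye(4);T[:3,:3]=R.from_quat(o['tool_rot']).as_matrix();T[:3,3]=o['position']
    C=T@p['mount'];W=np.linalg.inv(C);p['rvec']=cv2.Rodrigues(W[:3,:3])[0];p['tvec']=W[:3,3]
    return o,p
def find(p,names,n=2):
    for q in names:
        print(q,[(np.round(a['at'],4),round(a['score'],2),proj(p,a['at'])) for a in robot.place_of(p,q)[:n]])
def go(x,y,z,o=None):
    o=o or robot.get_obs();M=R.from_quat(o['tool_rot']).as_matrix()
    d=M.T@(np.array([x,y,z])-o['position'])
    print('t',round(o['time'],1),'pos',np.round(o['position'],4),'toolshift',np.round(d,4),'len',np.linalg.norm(d).round(3),'yaw_y',np.degrees(np.arctan2(M[1,1],M[0,1])).round(1),'tilt',M[:,2].round(3),'q6',o['q'].round(2))
E
python3 - <<'E'
from h import *
import rig
try:
  o,p=wrist()
except Exception as e: print(e); raise
save(p,'w1');go(0.453,0.352,0.1,o)
print(p['mount'].round(3),p['intrinsics'].round(0)[0])
find(p,['fine_sieve','medium_sieve','coarse_sieve','sieve_lid'])
E
```

```text
t 1.7 pos [0.4213 0.2897 0.2529] toolshift [-0.0035  0.0698  0.153 ] len 0.168 yaw_y 66.0 tilt [ 0.001  0.    -1.   ] q6 [ 0.38  0.34  1.68  0.    1.13 -0.77]
[[-0.001 -0.963 -0.269  0.073]
 [ 1.    -0.001 -0.001  0.   ]
 [ 0.    -0.269  0.963 -0.163]
 [ 0.     0.     0.     1.   ]] [374.   0. 317.]
fine_sieve [(array([ 0.4555,  0.3574, -0.0013]), 0.62, array([384., 208.]))]
medium_sieve [(array([0.3728, 0.2389, 0.0033]), 0.74, array([257., 184.]))]
coarse_sieve [(array([0.4094, 0.0076, 0.0036]), 0.73, array([ 97., 292.]))]
sieve_lid [(array([ 0.5253,  0.2071, -0.0015]), 0.98, array([290., 309.]))]
```

View pics/w1.png

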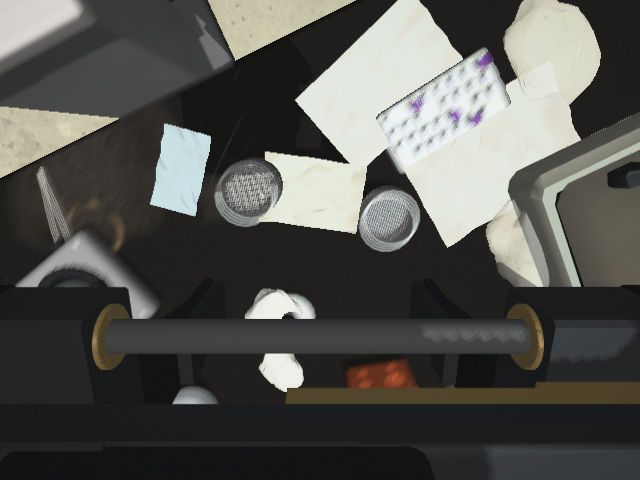

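Wrist view: the left sieve at (248,192) has the coarser mesh, so it is the medium one. The one at (388,218) is denser, so it is the fine one. The lid is at (297,305), next to a tissue. I'll refine the positions by fitting silhouettes to the network masks.

```bash
cat >> h.py <<'E'
from scipy.optimize import minimize
a=np.linspace(0,2*np.pi,48,endpoint=False);CS=np.c_[np.cos(a),np.sin(a)]
SH={'fine_sieve':[(29,8),(29,42),(19.5,0)],'medium_sieve':[(29,8),(29,54),(19.5,0)],'coarse_sieve':[(29,8),(29,66),(19.5,0)],'sieve_lid':[(29,8),(29,14),(19.5,0),(11,44)]}
def fit(p,name,x0,z0=0,shape=None):
    rs=robot.outline_of(p,name)
    out=None
    for r in rs[:2]:
        m=r['region'].astype(np.uint8)
        def hull(c):
            P=np.vstack([np.c_[CS*rad/1e3+c,np.full(48,z0+h/1e3)] for rad,h in (shape or SH[name])])
            u=cv2.projectPoints(P,p['rvec'],p['tvec'],p['intrinsics'],None)[0]
            k=np.zeros(m.shape,np.uint8);cv2.fillConvexPoly(k,cv2.convexHull((u*16).round().astype(np.int32)),1,shift=4);return k
        f=lambda c:-(hull(c)&m).sum()/max((hull(c)|m).sum(),1)
        s=minimize(f,x0,method='Nelder-Mead',options=dict(initial_simplex=np.array(x0)+[[0,0],[.006,0],[0,.006]],xatol=1e-4))
        print(name,'score',round(r['score'],2),'xy',s.x.round(4),'IoU',round(-s.fun,3));out=out if out is not None else s.x
    return out
E
python3 - <<'E'
from h import *
o,p=wrist()
f=fit(p,'fine_sieve',[.455,.356]);fit(p,'medium_sieve',[.373,.239]);fit(p,'sieve_lid',[.525,.207])
go(*f,.1,o)
t=robot.camera('top')
fit(t,'fine_sieve',[.455,.356]);fit(t,'medium_sieve',[.373,.239]);fit(t,'coarse_sieve',[.515,-.24]);fit(t,'sieve_lid',[.525,.207])
E
```

```text
fine_sieve score 0.81 xy [0.4629 0.4246] IoU -0.0
medium_sieve score 0.58 xy [0.4416 0.2469] IoU -0.0
sieve_lid score 0.95 xy [0.5505 0.177 ] IoU -0.0
t 2.0 pos [0.4204 0.2912 0.2525] toolshift [0.0155 0.1391 0.1526] len 0.207 yaw_y 66.0 tilt [-0.  0. -1.] q6 [ 0.39  0.34  1.68  0.    1.13 -0.76]
coarse_sieve score 0.58 xy [ 0.5836 -0.2321] IoU -0.0
sieve_lid score 0.68 xy [0.474  0.2153] IoU -0.0h.py:30: RuntimeWarning: overflow encountered in scalar negative
  f=lambda c:-(hull(c)&m).sum()/max((hull(c)|m).sum(),1)
```

```bash
sed -i 's/f=lambda c:-(hull(c)&m).sum()/f=lambda c:-float((hull(c)\&m).sum())/' h.py
python3 - <<'E'
from h import *
o,p=wrist()
f=fit(p,'fine_sieve',[.455,.356]);fit(p,'medium_sieve',[.373,.239]);fit(p,'sieve_lid',[.525,.207])
go(*f,.1,o)
t=robot.camera('top')
fit(t,'fine_sieve',[.455,.356]);fit(t,'medium_sieve',[.373,.239]);fit(t,'coarse_sieve',[.515,-.24]);fit(t,'sieve_lid',[.525,.207])
E
```

```text
fine_sieve score 0.56 xy [0.455 0.356] IoU 0.0
medium_sieve score 0.85 xy [0.3727 0.2383] IoU 0.963
medium_sieve score 0.73 xy [0.373 0.239] IoU 0.0
sieve_lid score 0.58 xy [0.5288 0.2085] IoU 0.246
t 2.4 pos [0.4203 0.2915 0.2525] toolshift [-0.0055  0.073   0.1525] len 0.169 yaw_y 66.1 tilt [-0. -0. -1.] q6 [ 0.39  0.34  1.68 -0.    1.13 -0.77]
fine_sieve score 0.45 xy [0.455 0.356] IoU 0.0
fine_sieve score 0.36 xy [0.455 0.356] IoU 0.0
medium_sieve score 0.91 xy [0.3691 0.2387] IoU 0.79
medium_sieve score 0.49 xy [0.373 0.239] IoU 0.0
coarse_sieve score 0.64 xy [ 0.511 -0.24 ] IoU 0.92
sieve_lid score 0.66 xy [0.5286 0.2086] IoU 0.479
```

Call:
{"api": "servo_tool", "payload": {
  "rows": [-1, -0.0235, 0.022, 0.025, 0, -1, -0.0235, 0.022, 0.025, 0, -1, 0, 0, 0, 7, -1, 0, 0, 0, 7, -1, 0, 0, 0, 7]
}}

```text
time: 3.3
position: [0.4817, 0.312, 0.2009]
tool_rot: [0.386, 0.923, -0.001, -0.001]
ft_force: [0.6, -0.4, 0.8]
grip_width: 0.087
grip_force: 0.0
```

Call:
{"api": "servo_tool", "payload": {
  "rows": [-1, 0, 0, 0, 7, -1, 0, 0, 0, 7, -1, 0, 0, 0, 0]
}}

```text
time: 3.55
position: [0.4816, 0.3121, 0.2023]
tool_rot: [0.493, 0.87, -0.0, -0.0]
ft_force: [0.5, -0.1, -0.7]
grip_width: 0.087
grip_force: 0.0
```

```bash
python3 - <<'E'
from h import *
o,p=wrist();save(p,'w2')
find(p,['fine_sieve','medium_sieve','sieve_lid'])
f=fit(p,'fine_sieve',[.455,.356])
go(*(f if f is not None else (.455,.356)),.1,o)
E
```

```text
fine_sieve [(array([4.529e-01, 3.597e-01, 4.000e-04]), 0.89, array([317., 157.]))]
medium_sieve [(array([0.372, 0.237, 0.002]), 0.67, array([184., 223.]))]
sieve_lid [(array([ 5.269e-01,  2.093e-01, -2.000e-04]), 0.94, array([304., 316.]))]
fine_sieve score 0.62 xy [0.4572 0.3563] IoU 0.964
fine_sieve score 0.56 xy [0.455 0.356] IoU 0.0
t 3.5 pos [0.4816 0.3121 0.2023] toolshift [0.0504 0.0018 0.1023] len 0.114 yaw_y 30.9 tilt [-0. -0. -1.] q6 [ 0.38  0.48  1.58  0.    1.07 -0.16]
```

View pics/w2.png

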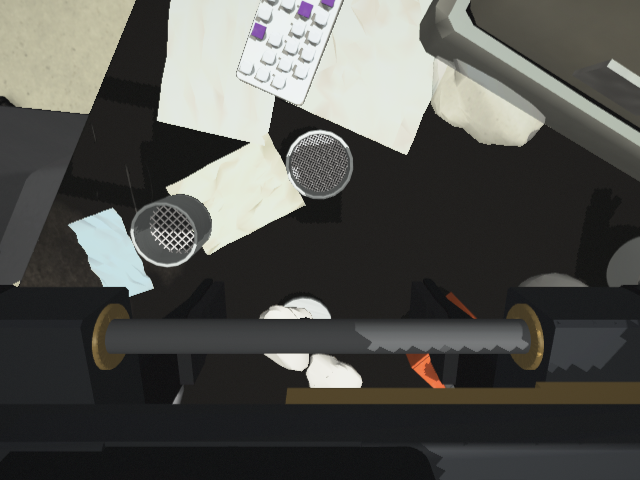

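The close view confirms the meshes: fine at (320,163), medium at (167,233). Picking the fine sieve.

Call:
{"api": "servo_tool", "payload": {
  "rows": [-1, 0.025, 0.001, 0.02, 0, -1, 0.025, 0.001, 0.02, 0, -1, 0, 0, 0.035, 0, -1, 0, 0, 0.035, 0, -1, 0, 0, 0.035, 0],
  "newtons": 20
}}

```text
time: 4.22
position: [0.4576, 0.3568, 0.0568]
tool_rot: [0.491, 0.871, 0.001, 0.001]
ft_force: [0.7, 0.6, -0.1]
grip_width: 0.0872
grip_force: 0.0
```

Call:
{"api": "servo_tool", "payload": {
  "rows": [-1, 0, 0, 0.025, 0, -1, 0, 0, 0.015, 0, 1, 0, 0, 0, 0, 1, 0, 0, 0, 0, 1, 0, 0, 0, 0]
}}

```text
time: 4.63
position: [0.4584, 0.3565, 0.0186]
tool_rot: [0.492, 0.87, 0.001, 0.001]
ft_force: [0.7, -0.3, 0.6]
grip_width: 0.0741
grip_force: 0.0
```

Call:
{"api": "servo_tool", "payload": {
  "rows": [1, 0, 0, 0, 0, 1, 0, 0, 0, 0, 1, 0, 0, 0, 0]
}}

```text
time: 4.88
position: [0.458, 0.3562, 0.0189]
tool_rot: [0.492, 0.87, 0.001, 0.001]
ft_force: [-0.7, -0.2, 4.5]
grip_width: 0.0568
grip_force: 20.1
```

Call:
{"api": "servo_tool", "payload": {
  "rows": [1, 0, 0, -0.02, 0, 1, 0, 0, -0.04, 0, 1, 0, 0, -0.04, 0, 1, 0, 0, -0.04, 0, 1, 0, 0, -0.04, 0]
}}

```text
time: 5.3
position: [0.4569, 0.3557, 0.1997]
tool_rot: [0.492, 0.87, -0.0, -0.0]
ft_force: [1.2, 1.6, -1.2]
grip_width: 0.0568
grip_force: 20.1
```

Call:
{"api": "servo_tool", "payload": {
  "rows": [1, -0.0276, -0.0186, 0, 0, 1, -0.0276, -0.0186, 0, 0, 1, -0.0276, -0.0186, 0, 0, 1, -0.0276, -0.0186, 0, 0, 1, -0.0276, -0.0186, 0, 0]
}}

```text
time: 5.72
position: [0.4482, 0.1885, 0.1982]
tool_rot: [0.492, 0.871, 0.0, 0.0]
ft_force: [0.2, -0.6, -2.0]
grip_width: 0.0569
grip_force: 20.1
```

Call:
{"api": "servo_tool", "payload": {
  "rows": [1, -0.0276, -0.0186, 0, 0, 1, -0.0276, -0.0186, 0, 0, 1, -0.0276, -0.0186, 0, 0, 1, -0.0276, -0.0186, 0, 0, 1, -0.0276, -0.0186, 0, 0]
}}

```text
time: 6.13
position: [0.4397, 0.0222, 0.1981]
tool_rot: [0.492, 0.87, 0.0, 0.001]
ft_force: [0.1, -0.4, -2.2]
grip_width: 0.0567
grip_force: 20.1
```

Call:
{"api": "servo_tool", "payload": {
  "rows": [1, -0.0276, -0.0186, 0, 0, 1, -0.0276, -0.0186, 0, 0, 1, 0, 0, 0, 0, 1, 0, 0, 0, 0]
}}

```text
time: 6.47
position: [0.4368, -0.0443, 0.198]
tool_rot: [0.494, 0.869, 0.0, 0.0]
ft_force: [0.0, 1.3, -1.9]
grip_width: 0.0565
grip_force: 20.1
```

```bash
python3 - <<'E'
from h import *
o,p=wrist();save(p,'w3')
find(p,['pan_rim','shaker'])
f=fit(p,'shaker',[.407,.008],shape=[(60*2**.5,0)])
go(.407,.008,.1,o);print(o['grip_width'],o['grip_force'])
print(proj(p,[.407,.008,.066]))
E
```

```text
pan_rim [(array([0.4102, 0.0088, 0.0638]), 0.83, array([322., 156.]))]
shaker [(array([0.4073, 0.0064, 0.0011]), 0.95, array([317., 154.])), (array([ 0.6011,  0.0312, -0.0019]), 0.48, array([496., 233.]))]
shaker score 0.84 xy [0.4091 0.005 ] IoU 0.731
t 6.5 pos [ 0.4368 -0.0443  0.198 ] toolshift [0.0602 0.0011 0.0979] len 0.115 yaw_y 30.8 tilt [ 0.001 -0.    -1.   ] q6 [-0.36  0.32  1.91  0.    0.91 -0.89]
0.056537551972036665 20.091873145647696
[318. 155.]
```

View pics/w3.png

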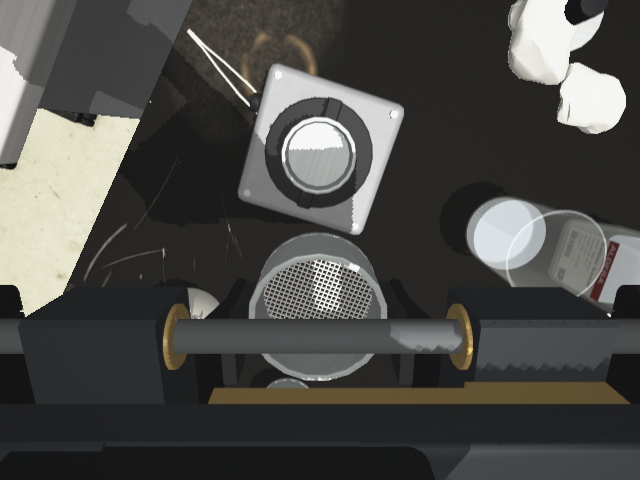

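The pan rim is centred at (318,155), where (0.407, 0.008) projects. The held fine sieve is centred at about (318,318), so it is well gripped. Lowering it onto the pan.

Call:
{"api": "servo_tool", "payload": {
  "rows": [1, 0.03, 0.0005, 0.02, 0, 1, 0.03, 0.0005, 0.03, 0, 1, 0, 0, 0.025, 0, 1, 0, 0, 0.02, 0, 1, 0, 0, 0, 0]
}}

```text
time: 7.08
position: [0.4045, 0.0108, 0.1007]
tool_rot: [0.491, 0.871, -0.001, -0.003]
ft_force: [-0.6, -1.0, -1.3]
grip_width: 0.0568
grip_force: 20.1
```

Call:
{"api": "servo_tool", "payload": {
  "rows": [1, 0, 0, 0.008, 0, 1, 0, 0, 0.008, 0, 1, 0, 0, 0.006, 0, 1, 0, 0, 0.004, 0, 1, 0, 0, 0, 0]
}}

```text
time: 7.5
position: [0.4074, 0.0085, 0.077]
tool_rot: [0.493, 0.87, 0.0, 0.0]
ft_force: [0.6, 0.5, -1.6]
grip_width: 0.0565
grip_force: 20.1
```

Call:
{"api": "servo_tool", "payload": {
  "rows": [1, 0, 0, 0.0015, 0, 1, 0, 0, 0.001, 0, 1, 0, 0, 0, 0]
}}

```text
time: 7.75
position: [0.4075, 0.0084, 0.0765]
tool_rot: [0.493, 0.87, 0.0, 0.001]
ft_force: [-2.2, 0.9, 19.3]
grip_width: 0.0571
grip_force: 20.0
```

Contact of 19 N at the expected height, so the fine sieve is home. Releasing it and going to the medium sieve.

Call:
{"api": "servo_tool", "payload": {
  "rows": [-1, 0, 0, -0.0005, 0, -1, 0, 0, 0, 0, -1, 0, 0, 0, 0, -1, 0, 0, 0, 0, -1, 0, 0, 0, 0]
}}

```text
time: 8.17
position: [0.407, 0.0086, 0.075]
tool_rot: [0.492, 0.87, -0.0, -0.0]
ft_force: [0.1, -0.2, 0.0]
grip_width: 0.0821
grip_force: 0.0
```

Call:
{"api": "servo_tool", "payload": {
  "rows": [-1, 0, 0, -0.015, 0, -1, 0, 0, -0.03, 0, -1, 0, 0, -0.035, 0, -1, 0, 0, -0.035, 0, -1, 0.0307, 0.0127, 0, 0]
}}

```text
time: 8.58
position: [0.4088, 0.0376, 0.1953]
tool_rot: [0.495, 0.869, 0.002, 0.008]
ft_force: [2.6, 0.5, -0.1]
grip_width: 0.0868
grip_force: 0.0
```

Call:
{"api": "servo_tool", "payload": {
  "rows": [-1, 0.0307, 0.0127, 0, 0, -1, 0.0307, 0.0127, 0, 0, -1, 0.0307, 0.0127, 0, 0, -1, 0.0307, 0.0127, 0, 0, -1, 0.0307, 0.0127, 0, 0]
}}

```text
time: 9.0
position: [0.3766, 0.2072, 0.1899]
tool_rot: [0.493, 0.87, -0.0, -0.0]
ft_force: [0.2, -0.8, 0.1]
grip_width: 0.0872
grip_force: 0.0
```

Call:
{"api": "servo_tool", "payload": {
  "rows": [-1, 0, 0, 0, 0, -1, 0, 0, 0, 0]
}}

```text
time: 9.17
position: [0.3766, 0.2071, 0.1898]
tool_rot: [0.49, 0.871, -0.0, -0.0]
ft_force: [0.4, 0.0, 0.6]
grip_width: 0.0871
grip_force: 0.0
```

```bash
python3 - <<'E'
from h import *
o,p=wrist()
find(p,['medium_sieve'])
fit(p,'medium_sieve',[.3727,.2383])
go(.3727,.2383,.024,o)
E
```

```text
medium_sieve [(array([0.3713, 0.2373, 0.0033]), 0.63, array([329., 187.]))]
medium_sieve score 0.95 xy [0.3719 0.2389] IoU 0.968
t 9.2 pos [0.3766 0.2071 0.1898] toolshift [0.0287 0.013  0.1658] len 0.169 yaw_y 31.3 tilt [-0.001 -0.    -1.   ] q6 [ 0.24  0.32  1.94 -0.    0.88 -0.3 ]
```

Call:
{"api": "servo_tool", "payload": {
  "rows": [-1, 0.029, 0.0125, 0.01, 0, -1, 0, 0, 0.035, 0, -1, 0, 0, 0.035, 0, -1, 0, 0, 0.035, 0, -1, 0, 0, 0.03, 0]
}}

```text
time: 9.73
position: [0.3736, 0.2358, 0.0436]
tool_rot: [0.493, 0.87, -0.0, 0.0]
ft_force: [-0.0, 0.3, 1.0]
grip_width: 0.0868
grip_force: 0.0
```

Call:
{"api": "servo_tool", "payload": {
  "rows": [-1, 0, 0, 0.02, 0, 1, 0, 0, 0.001, 0, 1, 0, 0, 0, 0, 1, 0, 0, 0, 0, 1, 0, 0, 0, 0]
}}

```text
time: 10.15
position: [0.3744, 0.237, 0.0254]
tool_rot: [0.493, 0.87, 0.001, 0.001]
ft_force: [-0.0, -0.1, 0.6]
grip_width: 0.068
grip_force: 0.0
```

Call:
{"api": "servo_tool", "payload": {
  "rows": [1, 0, 0, 0, 0, 1, 0, 0, 0, 0]
}}

```text
time: 10.32
position: [0.3738, 0.2372, 0.0254]
tool_rot: [0.492, 0.87, 0.001, 0.001]
ft_force: [-0.8, -1.4, 5.2]
grip_width: 0.0569
grip_force: 20.0
```

Call:
{"api": "servo_tool", "payload": {
  "rows": [1, 0, 0, -0.02, 0, 1, 0, 0, -0.039, 0, 1, 0, 0, -0.039, 0, 1, 0, 0, -0.039, 0, 1, 0, 0, -0.039, 0]
}}

```text
time: 10.73
position: [0.3723, 0.2369, 0.2025]
tool_rot: [0.492, 0.87, 0.0, 0.0]
ft_force: [1.2, 1.1, -2.6]
grip_width: 0.0571
grip_force: 20.0
```

Call:
{"api": "servo_tool", "payload": {
  "rows": [1, -0.0341, -0.0112, -0.005, 0, 1, -0.0341, -0.0112, -0.005, 0, 1, -0.0341, -0.0112, -0.005, 0, 1, -0.0341, -0.0112, -0.005, 0, 1, -0.0341, -0.0112, -0.005, 0]
}}

```text
time: 11.15
position: [0.4126, 0.0608, 0.2261]
tool_rot: [0.492, 0.871, 0.0, 0.001]
ft_force: [1.7, 1.0, -1.3]
grip_width: 0.0571
grip_force: 20.0
```

Call:
{"api": "servo_tool", "payload": {
  "rows": [1, -0.0341, -0.0112, -0.005, 0, 1, -0.0341, -0.0112, -0.005, 0, 1, -0.0341, -0.0112, -0.005, 0, 1, 0, 0, 0, 0, 1, 0, 0, 0, 0]
}}

```text
time: 11.57
position: [0.4373, -0.0445, 0.2408]
tool_rot: [0.494, 0.869, 0.0, 0.001]
ft_force: [-1.1, 0.4, -2.1]
grip_width: 0.0576
grip_force: 20.0
```

```bash
python3 - <<'E'
from h import *
o,p=wrist();save(p,'w4')
find(p,['pan_rim','fine_sieve','sieve_lid'])
f=fit(p,'fine_sieve',[.4075,.0085],.058)
go(*f,.1174,o);print(proj(p,[.4073,.0085,.1]))
M=R.from_quat(o['tool_rot']).as_matrix();print('held rim expected px',proj(p,o['position']+M@[0,0,-.0286]))
E
```

```text
pan_rim []
fine_sieve [(array([0.4027, 0.0113, 0.0544]), 0.97, array([315., 146.]))]
sieve_lid [(array([ 0.4346, -0.0431,  0.2162]), 0.67, array([313., 275.])), (array([ 0.5231,  0.2098, -0.0022]), 0.6, array([526.,  29.]))]
fine_sieve score 0.91 xy [0.4073 0.0097] IoU 0.967
t 11.6 pos [ 0.4373 -0.0445  0.2408] toolshift [0.0621 0.0018 0.1233] len 0.138 yaw_y 30.8 tilt [ 0.002 -0.    -1.   ] q6 [-0.36  0.25  1.85  0.    1.03 -0.89]
[318. 154.]
held rim expected px [316. 328.]
```

View pics/w4.png

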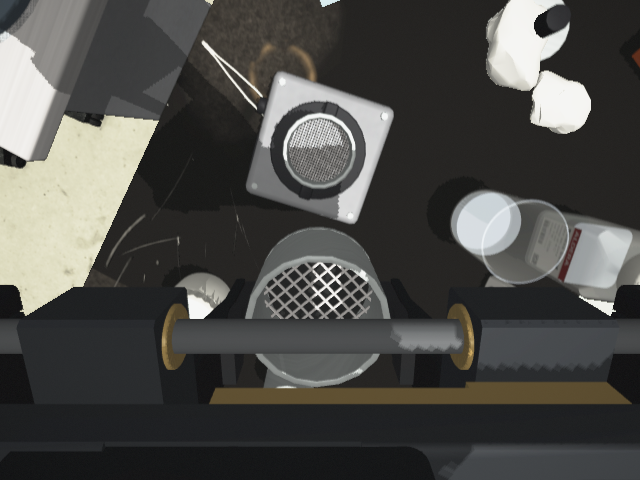

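The fine sieve sits level on the pan, rim at (319,151). The held medium sieve is about 2 mm towards tool +x, so I allow for that.

Call:
{"api": "servo_tool", "payload": {
  "rows": [1, 0.0295, 0.001, 0.02, 0, 1, 0.0295, 0.0005, 0.03, 0, 1, 0, 0, 0.03, 0, 1, 0, 0, 0.02, 0, 1, 0, 0, 0, 0]
}}

```text
time: 12.23
position: [0.4047, 0.0103, 0.1377]
tool_rot: [0.491, 0.871, -0.001, -0.004]
ft_force: [-0.4, -0.1, -1.4]
grip_width: 0.057
grip_force: 20.0
```

Call:
{"api": "servo_tool", "payload": {
  "rows": [1, 0, 0, 0.007, 0, 1, 0, 0, 0.006, 0, 1, 0, 0, 0.005, 0, 1, 0, 0, 0.003, 0, 1, 0, 0, 0, 0]
}}

```text
time: 12.65
position: [0.4081, 0.008, 0.1194]
tool_rot: [0.493, 0.87, 0.0, 0.0]
ft_force: [-0.2, -0.0, -1.7]
grip_width: 0.0577
grip_force: 20.0
```

Call:
{"api": "servo_tool", "payload": {
  "rows": [1, 0, 0, 0.0015, 0, 1, 0, 0, 0.001, 0, 1, 0, 0, 0, 0]
}}

```text
time: 12.9
position: [0.4083, 0.008, 0.1174]
tool_rot: [0.493, 0.87, 0.0, 0.001]
ft_force: [-0.2, -1.0, 0.9]
grip_width: 0.0572
grip_force: 20.0
```

Call:
{"api": "servo_tool", "payload": {
  "rows": [1, 0, 0, 0.001, 0, 1, 0, 0, 0, 0]
}}

```text
time: 13.07
position: [0.4084, 0.0079, 0.1173]
tool_rot: [0.492, 0.87, 0.0, 0.001]
ft_force: [-2.3, 0.1, 13.5]
grip_width: 0.0571
grip_force: 20.0
```

Medium home too, with 13 N at 0.1173. Next the coarse sieve.

Call:
{"api": "servo_tool", "payload": {
  "rows": [-1, 0, 0, -0.0005, 0, -1, 0, 0, 0, 0, -1, 0, 0, 0, 0, -1, 0, 0, 0, 0, -1, 0, 0, 0, 0]
}}

```text
time: 13.48
position: [0.4079, 0.0082, 0.1163]
tool_rot: [0.492, 0.87, -0.0, -0.0]
ft_force: [-0.3, -0.7, 0.2]
grip_width: 0.0822
grip_force: 0.0
```

Call:
{"api": "servo_tool", "payload": {
  "rows": [-1, 0, 0, -0.02, 0, -1, 0, 0, -0.04, 0, -1, 0, 0, -0.04, 0, -1, -0.0351, -0.0044, 0, 0, -1, -0.0351, -0.0044, 0, 0]
}}

```text
time: 13.9
position: [0.4378, -0.0564, 0.2192]
tool_rot: [0.491, 0.871, 0.001, 0.003]
ft_force: [0.4, -0.1, -0.3]
grip_width: 0.0868
grip_force: 0.0
```

Call:
{"api": "servo_tool", "payload": {
  "rows": [-1, -0.0351, -0.0044, 0, 0, -1, -0.0351, -0.0044, 0, 0, -1, -0.0351, -0.0044, 0, 0, -1, -0.0351, -0.0044, 0, 0, -1, -0.0351, -0.0044, 0, 0]
}}

```text
time: 14.32
position: [0.5083, -0.2198, 0.2159]
tool_rot: [0.493, 0.87, 0.0, -0.0]
ft_force: [-0.2, 0.6, 0.3]
grip_width: 0.0871
grip_force: 0.0
```

Call:
{"api": "servo_tool", "payload": {
  "rows": [-1, -0.0351, -0.0044, 0, 0, -1, -0.0351, -0.0044, 0, 0, -1, 0, 0, 0, 0, -1, 0, 0, 0, 0]
}}

```text
time: 14.65
position: [0.5368, -0.2847, 0.2154]
tool_rot: [0.493, 0.87, 0.0, -0.0]
ft_force: [0.2, 0.6, -0.0]
grip_width: 0.087
grip_force: 0.0
```

```bash
python3 - <<'E'
from h import *
o,p=wrist();save(p,'w5')
find(p,['coarse_sieve','powder_jar','screw_pot'])
f=fit(p,'coarse_sieve',[.511,-.24])
go(*f,.036,o)
E
```

```text
coarse_sieve [(array([ 0.5163, -0.2404, -0.0008]), 0.98, array([322., 164.]))]
powder_jar [(array([ 0.4714, -0.3189,  0.0007]), 0.64, array([245., 208.]))]
screw_pot [(array([ 0.3805, -0.2024, -0.0007]), 0.75, array([217.,  51.]))]
coarse_sieve score 0.62 xy [ 0.5147 -0.2396] IoU 0.96
t 14.7 pos [ 0.5368 -0.2847  0.2154] toolshift [0.0499 0.0041 0.1794] len 0.186 yaw_y 30.9 tilt [-0.001  0.001 -1.   ] q6 [-0.67  0.51  1.48  0.    1.15 -1.21]
```

View pics/w5.png

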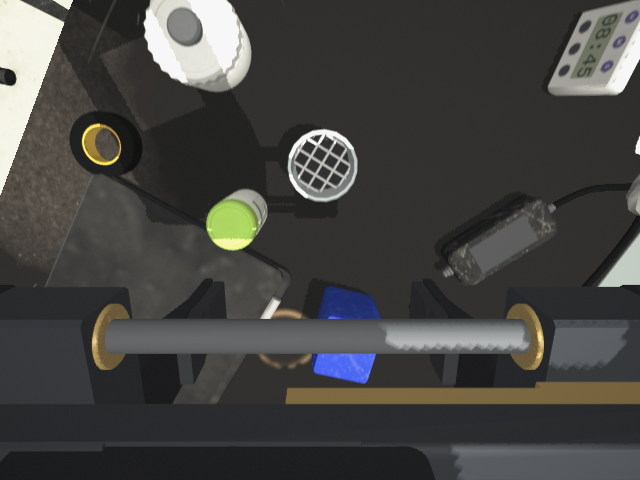

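The coarse sieve is at (322,165), with the jar at (233,222) to its lower left. I'll turn 14° for more room to the jar.

Call:
{"api": "servo_tool", "payload": {
  "rows": [-1, 0.025, 0.002, 0.01, 0, -1, 0.025, 0.002, 0.01, 0, -1, 0, 0, 0.01, 7, -1, 0, 0, 0.01, 7, -1, 0, 0, 0.035, 0]
}}

```text
time: 15.32
position: [0.5174, -0.2386, 0.1455]
tool_rot: [0.596, 0.803, 0.0, 0.006]
ft_force: [0.0, 0.4, -0.1]
grip_width: 0.0871
grip_force: 0.0
```

Call:
{"api": "servo_tool", "payload": {
  "rows": [-1, 0, 0, 0.035, 0, -1, 0, 0, 0.035, 0, -1, 0, 0, 0.024, 0, -1, 0, 0, 0.012, 0, 1, 0, 0, 0, 0]
}}

```text
time: 15.73
position: [0.5128, -0.2362, 0.0332]
tool_rot: [0.594, 0.804, -0.0, -0.003]
ft_force: [0.1, -0.1, 0.5]
grip_width: 0.0847
grip_force: 0.0
```

Call:
{"api": "servo_tool", "payload": {
  "rows": [1, 0, 0, 0, 0, 1, 0, 0, 0, 0, 1, 0, 0, 0, 0, 1, 0, 0, 0, 0, 1, 0, 0, 0, 0]
}}

```text
time: 16.15
position: [0.515, -0.2385, 0.0368]
tool_rot: [0.595, 0.804, -0.0, 0.001]
ft_force: [-0.4, -0.3, 3.0]
grip_width: 0.0569
grip_force: 20.0
```

```bash
python3 - <<'E'
from h import *
go(.515,-.24,.034)
E
```

```text
t 16.1 pos [ 0.515  -0.2385  0.0368] toolshift [-0.0014 -0.0004  0.0028] len 0.003 yaw_y 17.0 tilt [ 0.002 -0.001 -1.   ] q6 [-0.63  0.72  1.71 -0.    0.7  -0.93]
```

Call:
{"api": "servo_tool", "payload": {
  "rows": [1, 0, 0, -0.02, 0, 1, 0, 0, -0.04, 0, 1, 0, 0, -0.04, 0, 1, 0, 0, -0.04, 0, 1, 0, 0, -0.04, 0]
}}

```text
time: 16.57
position: [0.5138, -0.2376, 0.2174]
tool_rot: [0.595, 0.804, 0.0, -0.0]
ft_force: [1.5, -0.7, -1.8]
grip_width: 0.0565
grip_force: 20.0
```

Call:
{"api": "servo_tool", "payload": {
  "rows": [1, 0, 0, -0.04, 0, 1, 0.0346, -0.0051, 0, 0, 1, 0.0346, -0.0051, 0, 0, 1, 0.0346, -0.0051, 0, 0, 1, 0.0346, -0.0051, 0, 0]
}}

```text
time: 16.98
position: [0.4531, -0.1104, 0.2559]
tool_rot: [0.595, 0.804, 0.0, 0.0]
ft_force: [0.6, 0.8, -1.8]
grip_width: 0.0565
grip_force: 20.0
```

Call:
{"api": "servo_tool", "payload": {
  "rows": [1, 0.0346, -0.0051, 0, 0, 1, 0.0346, -0.0051, 0, 0, 1, 0, 0, 0, 0, 1, 0, 0, 0, 0]
}}

```text
time: 17.32
position: [0.423, -0.0468, 0.2557]
tool_rot: [0.594, 0.805, -0.0, -0.0]
ft_force: [0.4, -1.2, -1.8]
grip_width: 0.0566
grip_force: 20.0
```

```bash
python3 - <<'E'
from h import *
o,p=wrist();save(p,'w6')
f=fit(p,'medium_sieve',[.4075,.0085],.092)
go(.4075,.0085,.1748,o);print(f,proj(p,[.4075,.0085,.146]))
M=R.from_quat(o['tool_rot']).as_matrix();c=o['position']+M@[0,0,-.0292]
u=np.array([proj(p,c+np.r_[k*.029,0]) for k in CS]);print('held rim box',u.min(0),u.max(0))
E
```

```text
medium_sieve score 0.91 xy [0.4081 0.0099] IoU 0.96
medium_sieve score 0.47 xy [0.4145 0.0372] IoU 0.235
t 17.3 pos [ 0.423  -0.0468  0.2557] toolshift [0.0574 0.0016 0.0809] len 0.099 yaw_y 17.2 tilt [-0. -0. -1.] q6 [-0.37  0.21  1.86 -0.    1.07 -0.67]
[0.4080719  0.00992083] [319. 161.]
held rim box [243. 260.] [389. 392.]
```

View pics/w6.png

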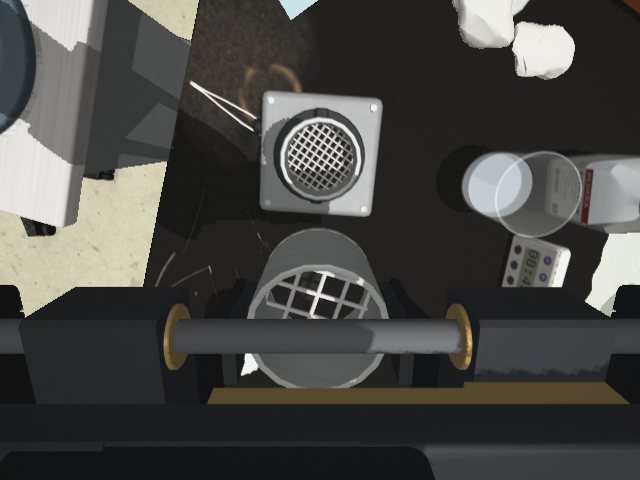

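The medium sieve is level in the column, rim at (319,159). The held coarse rim's top edge is at row 264, about 1 mm towards tool −x. Lowering it.

Call:
{"api": "servo_tool", "payload": {
  "rows": [1, 0.0295, 0.001, 0.01, 0, 1, 0.0295, 0.0005, 0.015, 0, 1, 0, 0, 0.02, 0, 1, 0, 0, 0.013, 0, 1, 0, 0, 0, 0]
}}

```text
time: 17.83
position: [0.4078, 0.0081, 0.1955]
tool_rot: [0.595, 0.804, -0.001, -0.002]
ft_force: [0.6, 0.3, -1.9]
grip_width: 0.0562
grip_force: 20.0
```

Call:
{"api": "servo_tool", "payload": {
  "rows": [1, 0, 0, 0.007, 0, 1, 0, 0, 0.006, 0, 1, 0, 0, 0.005, 0, 1, 0, 0, 0.003, 0, 1, 0, 0, 0, 0]
}}

```text
time: 18.25
position: [0.4085, 0.0081, 0.176]
tool_rot: [0.595, 0.804, -0.0, -0.0]
ft_force: [0.4, -0.6, -2.2]
grip_width: 0.0567
grip_force: 20.0
```

Call:
{"api": "servo_tool", "payload": {
  "rows": [1, 0, 0, 0.0015, 0, 1, 0, 0, 0.001, 0, 1, 0, 0, 0, 0]
}}

```text
time: 18.5
position: [0.409, 0.0082, 0.1747]
tool_rot: [0.595, 0.804, 0.0, 0.001]
ft_force: [-1.2, 0.4, 3.9]
grip_width: 0.0562
grip_force: 20.0
```

Call:
{"api": "servo_tool", "payload": {
  "rows": [1, 0, 0, 0.001, 0, 1, 0, 0, 0, 0]
}}

```text
time: 18.67
position: [0.4091, 0.0081, 0.1745]
tool_rot: [0.595, 0.804, 0.0, 0.001]
ft_force: [-3.9, -0.8, 13.2]
grip_width: 0.0567
grip_force: 20.0
```

Call:
{"api": "servo_tool", "payload": {
  "rows": [-1, 0, 0, -0.0005, 0, -1, 0, 0, 0, 0, -1, 0, 0, 0, 0, -1, 0, 0, 0, 0, -1, 0, 0, 0, 0]
}}

```text
time: 19.08
position: [0.4086, 0.0084, 0.1733]
tool_rot: [0.595, 0.804, -0.0, -0.0]
ft_force: [-0.3, 0.7, -0.6]
grip_width: 0.0812
grip_force: 0.0
```

Call:
{"api": "servo_tool", "payload": {
  "rows": [-1, 0, 0, -0.02, 0, -1, 0, 0, -0.035, 0, -1, 0, 0, -0.035, 0, -1, 0, 0, -0.02, 0, -1, 0.0285, 0.0229, 0, 0]
}}

```text
time: 19.5
position: [0.4245, 0.0383, 0.2876]
tool_rot: [0.597, 0.802, 0.001, 0.005]
ft_force: [0.9, 1.3, -0.8]
grip_width: 0.0868
grip_force: 0.0
```

Call:
{"api": "servo_tool", "payload": {
  "rows": [-1, 0.0285, 0.0229, 0, 0, -1, 0.0285, 0.0229, 0, 0, -1, 0.0285, 0.0229, 0, 0, -1, 0.0285, 0.0229, 0, 0, -1, 0, 0, 0, 7]
}}

```text
time: 19.92
position: [0.4787, 0.1834, 0.2833]
tool_rot: [0.642, 0.767, 0.002, 0.0]
ft_force: [0.6, -0.5, 0.4]
grip_width: 0.087
grip_force: 0.0
```

Call:
{"api": "servo_tool", "payload": {
  "rows": [-1, 0, 0, 0.01, 7, -1, 0, 0, 0.01, 7, -1, 0, 0, 0.01, 7, -1, 0, 0, 0.01, 7, -1, 0, 0, 0.01, 7]
}}

```text
time: 20.33
position: [0.4762, 0.1782, 0.2325]
tool_rot: [0.845, 0.535, -0.0, -0.0]
ft_force: [-0.6, -0.3, 0.7]
grip_width: 0.087
grip_force: 0.0
```

Call:
{"api": "servo_tool", "payload": {
  "rows": [-1, 0, 0, 0.01, 7, -1, 0, 0, 0.01, 7, -1, 0, 0, 0.01, 7, -1, 0, 0, 0.01, 7, -1, 0, 0, 0, 6]
}}

```text
time: 20.75
position: [0.4749, 0.1779, 0.1912]
tool_rot: [0.964, 0.264, -0.002, -0.0]
ft_force: [-0.5, -0.9, -0.1]
grip_width: 0.0867
grip_force: 0.0
```

Call:
{"api": "servo_tool", "payload": {
  "rows": [-1, 0, 0, 0, 0, -1, 0, 0, 0, 0]
}}

```text
time: 20.92
position: [0.4764, 0.1781, 0.1931]
tool_rot: [0.963, 0.269, -0.0, -0.0]
ft_force: [0.6, -0.3, 0.1]
grip_width: 0.0873
grip_force: 0.0
```

```bash
python3 - <<'E'
from h import *
o,p=wrist();save(p,'w7')
find(p,['sieve_lid'])
f=fit(p,'sieve_lid',[.527,.2085])
go(.527,.2085,.019,o);print(proj(p,[.527,.2085,.044]),proj(p,[.527,.2085,.014]))
E
```

```text
sieve_lid [(array([0.5259, 0.2099, 0.0013]), 0.85, array([315., 155.]))]
sieve_lid score 0.9 xy [0.5271 0.209 ] IoU 0.578
t 20.9 pos [0.4764 0.1781 0.1931] toolshift [0.0592 0.0003 0.174 ] len 0.184 yaw_y -58.8 tilt [-0.001 -0.    -1.   ] q6 [ 0.14  0.41  1.75 -0.    0.98  1.16]
[317. 157.] [317. 155.]
```

View pics/w7.png

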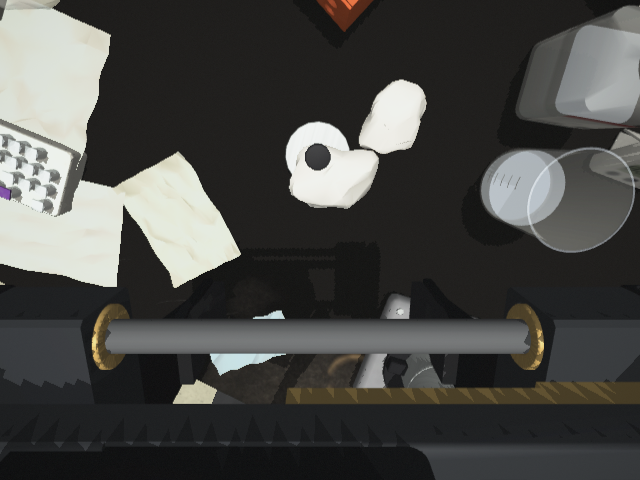

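The lid's knob is at (317,156). A tissue lies to its lower right, so I'll turn the closing line away from it, narrow the opening and grip high on the knob.

Call:
{"api": "servo_tool", "payload": {
  "rows": [0, 0, 0, 0, -7, 0, 0, 0, 0, -7, 0, 0, 0, 0, -7, 0, 0, 0, 0, -7, 0, 0, 0, 0, 0]
}}

```text
time: 21.48
position: [0.4766, 0.1782, 0.1937]
tool_rot: [0.87, 0.494, 0.0, 0.0]
ft_force: [0.4, 0.5, 0.5]
grip_width: 0.0613
grip_force: 0.0
```

Call:
{"api": "servo_tool", "payload": {
  "rows": [0, 0.0263, 0.0137, 0.02, 0, 0, 0.0263, 0.0138, 0.03, 0, 0, 0, 0, 0.035, 0, 0, 0, 0, 0.035, 0, 0, 0, 0, 0, 0]
}}

```text
time: 21.9
position: [0.5221, 0.208, 0.0674]
tool_rot: [0.871, 0.492, -0.006, -0.002]
ft_force: [-1.8, -0.3, -0.3]
grip_width: 0.0441
grip_force: 0.0
```

```bash
python3 - <<'E'
from h import *
go(.527,.209,.024);o=robot.get_obs();print(o['grip_width'],o['ft_force'].round(1))
E
```

```text
t 21.9 pos [0.5221 0.208  0.0674] toolshift [0.0037 0.0041 0.0434] len 0.044 yaw_y -31.1 tilt [-0.013 -0.003 -1.   ] q6 [ 0.18  0.67  1.7  -0.    0.78  0.72]
0.04413265993577851 [-1.8 -0.3 -0.3]
```

Call:
{"api": "servo_tool", "payload": {
  "rows": [0, 0, 0, 0, 0, 0, 0, 0, 0, 0]
}}

```text
time: 22.07
position: [0.5277, 0.209, 0.0752]
tool_rot: [0.871, 0.492, 0.001, 0.0]
ft_force: [-0.1, 0.8, 0.1]
grip_width: 0.0437
grip_force: 0.0
```

Now on target; descend to 0.024 and grip.

Call:
{"api": "servo_tool", "payload": {
  "rows": [0, 0, 0, 0.02, 0, 0, 0, 0, 0.015, 0, 0, 0, 0, 0.01, 0, 0, 0, 0, 0.006, 0, 0, 0, 0, 0, 0]
}}

```text
time: 22.48
position: [0.5272, 0.2089, 0.0234]
tool_rot: [0.87, 0.492, 0.0, 0.0]
ft_force: [-0.1, 0.7, -0.6]
grip_width: 0.0432
grip_force: 0.0
```

Call:
{"api": "servo_tool", "payload": {
  "rows": [1, 0, 0, 0, 0, 1, 0, 0, 0, 0, 1, 0, 0, 0, 0, 1, 0, 0, 0, 0, 1, 0, 0, 0, 0]
}}

```text
time: 22.9
position: [0.5271, 0.209, 0.0233]
tool_rot: [0.87, 0.492, 0.0, 0.0]
ft_force: [-0.2, 0.4, 3.2]
grip_width: 0.0214
grip_force: 20.0
```

Call:
{"api": "servo_tool", "payload": {
  "rows": [1, 0, 0, -0.015, 0, 1, 0, 0, -0.035, 0, 1, 0, 0, -0.04, 0, 1, 0, 0, -0.04, 0, 1, 0, 0, -0.04, 0],
  "newtons": 25
}}

```text
time: 23.32
position: [0.526, 0.2087, 0.1941]
tool_rot: [0.87, 0.492, -0.001, -0.0]
ft_force: [1.1, 0.1, -1.2]
grip_width: 0.0214
grip_force: 25.0
```

Call:
{"api": "servo_tool", "payload": {
  "rows": [1, 0, 0, -0.04, 0, 1, 0, 0, -0.04, 0, 1, 0, 0, 0, -7, 1, 0, 0, 0, -7, 1, 0, 0, 0, -7]
}}

```text
time: 23.73
position: [0.5266, 0.2089, 0.2739]
tool_rot: [0.764, 0.645, 0.001, 0.0]
ft_force: [0.6, -0.2, -1.1]
grip_width: 0.0214
grip_force: 25.0
```

Call:
{"api": "servo_tool", "payload": {
  "rows": [1, 0, 0, 0, -7, 1, 0, 0, 0, -7, 1, 0, 0, 0, -7, 1, 0, 0, 0, -7, 1, 0, 0, 0, -7]
}}

```text
time: 24.15
position: [0.5262, 0.2088, 0.2724]
tool_rot: [0.535, 0.845, -0.0, -0.0]
ft_force: [0.3, -0.5, -0.8]
grip_width: 0.0211
grip_force: 25.0
```

Call:
{"api": "servo_tool", "payload": {
  "rows": [1, 0, 0, 0, -7, 1, -0.0208, -0.026, 0, 0, 1, -0.0208, -0.026, 0, 0, 1, -0.0208, -0.026, 0, 0, 1, -0.0208, -0.026, 0, 0]
}}

```text
time: 24.57
position: [0.4814, 0.0823, 0.2724]
tool_rot: [0.484, 0.875, -0.0, -0.0]
ft_force: [0.1, -0.4, -0.5]
grip_width: 0.0209
grip_force: 25.0
```

Call:
{"api": "servo_tool", "payload": {
  "rows": [1, -0.0208, -0.026, 0, 0, 1, -0.0208, -0.026, 0, 0, 1, -0.0208, -0.026, 0, 0, 1, -0.0208, -0.026, 0, 0, 1, 0, 0, 0, 0]
}}

```text
time: 24.98
position: [0.4368, -0.0468, 0.2727]
tool_rot: [0.487, 0.873, -0.002, -0.0]
ft_force: [0.5, 0.5, -0.7]
grip_width: 0.0213
grip_force: 25.0
```

Call:
{"api": "servo_tool", "payload": {
  "rows": [1, 0, 0, 0, 0, 1, 0, 0, 0, 0]
}}

```text
time: 25.15
position: [0.4384, -0.0422, 0.2727]
tool_rot: [0.485, 0.874, 0.0, -0.0]
ft_force: [0.2, 1.0, -1.4]
grip_width: 0.0214
grip_force: 25.0
```

```bash
python3 - <<'E'
from h import *
o,p=wrist();save(p,'w8')
f=fit(p,'coarse_sieve',[.4085,.009],.138)
go(.4083,.009,.2193,o);print(o['grip_width'],proj(p,[.4083,.009,.204]))
M=R.from_quat(o['tool_rot']).as_matrix();c=o['position']+M@[0,0,.0093]
u=np.array([proj(p,c+np.r_[k*.029,0]) for k in CS]);print('held disc box',u.min(0),u.max(0))
u=np.array([proj(p,np.r_[k*.029,0]+[.4083,.009,.204]) for k in CS]);print('coarse rim box',u.min(0),u.max(0))
E
```

```text
coarse_sieve score 0.71 xy [0.4103 0.0074] IoU 0.972
t 25.1 pos [ 0.4384 -0.0422  0.2727] toolshift [0.0593 0.0015 0.0535] len 0.08 yaw_y 31.9 tilt [-0.     0.001 -1.   ] q6 [-0.35  0.21  1.81  0.    1.13 -0.91]
0.02136144913010604 [319. 162.]
held disc box [258. 234.] [374. 343.]
coarse rim box [271. 111.] [367. 209.]
```

View pics/w8.png

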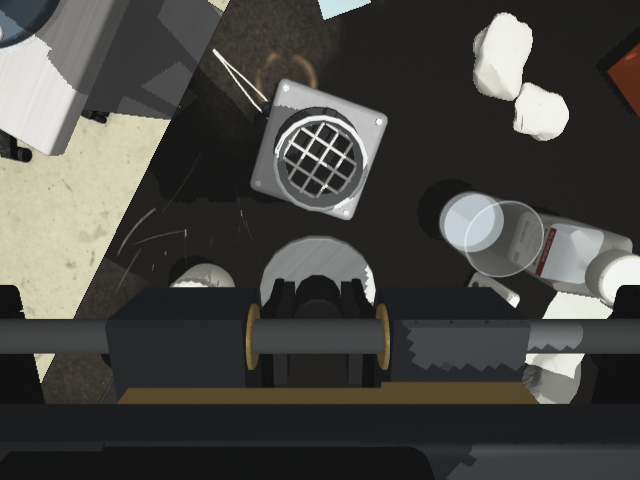

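The coarse rim is centred at (321,163), so it is level in the column. The held lid's disc spans columns 260–376, top edge at row 236, about 1 mm off. Lowering the lid.

Call:
{"api": "servo_tool", "payload": {
  "rows": [1, 0.029, 0.001, 0.005, 0, 1, 0.029, 0.0005, 0.01, 0, 1, 0, 0, 0.01, 0, 1, 0, 0, 0.006, 0, 1, 0, 0, 0, 0]
}}

```text
time: 25.67
position: [0.4088, 0.0086, 0.2409]
tool_rot: [0.484, 0.875, -0.0, -0.001]
ft_force: [0.4, -0.8, -1.5]
grip_width: 0.0211
grip_force: 25.0
```

Call:
{"api": "servo_tool", "payload": {
  "rows": [1, 0, 0, 0.007, 0, 1, 0, 0, 0.006, 0, 1, 0, 0, 0.005, 0, 1, 0, 0, 0.003, 0, 1, 0, 0, 0, 0]
}}

```text
time: 26.08
position: [0.4088, 0.0073, 0.22]
tool_rot: [0.485, 0.874, -0.0, -0.001]
ft_force: [0.3, 0.0, -1.0]
grip_width: 0.0213
grip_force: 25.0
```

Call:
{"api": "servo_tool", "payload": {
  "rows": [1, 0, 0, 0.001, 0, 1, 0, 0, 0.001, 0, 1, 0, 0, 0, 0]
}}

```text
time: 26.33
position: [0.4095, 0.0072, 0.2192]
tool_rot: [0.485, 0.875, 0.0, 0.0]
ft_force: [-0.3, 0.5, 1.2]
grip_width: 0.0212
grip_force: 25.0
```

Contact is starting at 0.2192, as expected. Press slightly, release, and retreat to look.

Call:
{"api": "servo_tool", "payload": {
  "rows": [1, 0, 0, 0.001, 0, 1, 0, 0, 0, 0]
}}

```text
time: 26.5
position: [0.4099, 0.0071, 0.2191]
tool_rot: [0.485, 0.875, 0.0, 0.001]
ft_force: [-2.1, -0.3, 9.7]
grip_width: 0.0211
grip_force: 25.0
```

Call:
{"api": "servo_tool", "payload": {
  "rows": [0, 0, 0, -0.0005, 0, 0, 0, 0, 0, 0, 0, 0, 0, 0, 0, 0, 0, 0, 0, 0, 0, 0, 0, -0.01, 0]
}}

```text
time: 26.92
position: [0.4078, 0.0078, 0.227]
tool_rot: [0.485, 0.875, -0.001, -0.002]
ft_force: [-1.2, -1.0, -0.5]
grip_width: 0.0416
grip_force: 0.0
```

Call:
{"api": "servo_tool", "payload": {
  "rows": [0, 0, 0, -0.02, 0, 0, 0, 0, -0.03, 0, 0, -0.03, 0, -0.02, 0, 0, -0.03, 0, 0, 0, 0, -0.03, 0, 0, 0]
}}

```text
time: 27.33
position: [0.4581, -0.0697, 0.3]
tool_rot: [0.484, 0.875, 0.0, 0.002]
ft_force: [0.0, 0.8, -0.3]
grip_width: 0.0435
grip_force: 0.0
```

Call:
{"api": "servo_tool", "payload": {
  "rows": [0, 0, 0, 0, 0, 0, 0, 0, 0, 0]
}}

```text
time: 27.5
position: [0.4572, -0.0698, 0.2979]
tool_rot: [0.486, 0.874, 0.0, -0.0]
ft_force: [-0.7, -0.5, -0.2]
grip_width: 0.0435
grip_force: 0.0
```

```bash
python3 - <<'E'
from h import *
o,p=wrist();s=robot.camera('scene')
S=cv2.resize(s['pixels'][170:340,220:500],None,fx=2.5,fy=2.5)[:,:,::-1]
W=cv2.resize(p['pixels'][0:300,150:500],None,fx=.8,fy=.8)[:,:,::-1]
cv2.imwrite('pics/scene2.png',S);cv2.imwrite('pics/w9.png',W)
find(p,['sieve_lid']);find(s,['screw_pot','glass_beaker','powder_jar'],1);print(o['time'])
E
```

```text
sieve_lid [(array([0.4078, 0.006 , 0.196 ]), 0.72, array([314., 111.]))]
screw_pot [(array([ 0.3809, -0.2049, -0.0062]), 0.7, array([389., 326.]))]
glass_beaker [(array([ 0.5979,  0.0332, -0.0018]), 0.78, array([337., 252.]))]
powder_jar [(array([ 0.4708, -0.3196,  0.0057]), 0.72, array([466., 316.]))]
27.5
```

View pics/scene2.png

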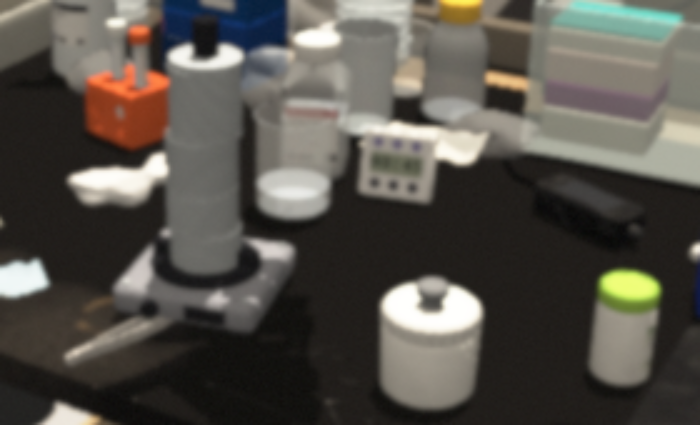

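View pics/w9.png

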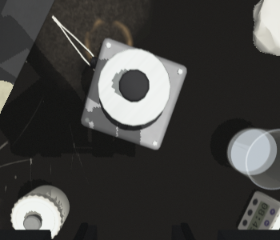

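The scene crop shows a straight, level, closed column from (205,260) up to the black knob at (205,38), with the pot, beaker and jar still in place. In the wrist crop the lid is centred at (134,86). Handing in.

```bash
python3 -c "
from rig import robot
print(robot.hand_in())"
```

```text
the job is handed in; nothing more can be done
None
```

I built the sieve column on the receiver pan in the order asked (fine, medium, coarse, lid) and handed it in at about 27.5 s. Each part met its seat within 0.5 mm of the calculated height, the column looks level in the last pictures, and the pot, beaker and jar stand where they did; the hand-in returned no verdict.

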